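# Clear the dial scale and zero its peak pointer

### The arm

A 7-joint arm with a two-finger parallel gripper is mounted at the origin on the work surface. World frame = base frame: x ahead of the robot, y to its left, z up, the work surface at z = 0. Lengths are in mm, angles in rad, forces in N, time in s.
With the tool pointing down it reaches from about 425 to 950 mm from the base axis. Payload 16.7 kg.
Tool frame: the origin (TCP) lies midway between the tips of the shut fingers; the grasp point (between the pads) lies 19 mm behind it; z points along the fingers, y is the line along which they close (so a half turn about z gives the same grasp; the last joint's range is limited). The gripper opens to 94 mm and grips with 3 to 60 N. Pads are 16 mm wide; open, the fingers measure 119 mm over their backs; the gripper's body (75 mm by 177 mm) begins 78 mm behind the grasp point.
Start: joints at [-1.425, 0.426, 0.074, 1.606, -0.034, 1.111, -0.067], TCP at [196.125, 645.84, 205.467] pointing down, gripper open.
Joint ranges: [-2.85, 2.85], [-0.5, 2.14], [-1.23, 1.37], [0.21, 2.46], [-1.02, 4.16], [0.16, 2.05], [-2.73, 2.73]. Speed limits (rad/s): [1.89, 1.89, 2.39, 2.39, 3.01, 3.01, 3.01].

### API

Orientations are given as a unit quaternion [x, y, z, w].
In Python, from bench import * gives the robot as it stands.
- The arm moves only by the shell command python3 -m pendant 'ROWS' [OPENING] [FORCE]. ROWS is JSON, a list of rows, each an object of numbers: "tx", "ty", "tz": the shift along the tool's x, y, z in m; "spin": the turn about the tool's z in degrees. A call has 1 to 20 rows; each row shifts and turns the commanded pose from where the row before left it, along the tool's axes as they then stand; what a row does not reach is not made up. A row lasts 1/12 s, in which the tool goes at most 41.7 mm and 7.16 degrees, less where a joint would pass 70% of its speed; a pose out of reach is approached as far as the arm can. A call with a gripper value outside its range is refused whole. OPENING is the finger opening in m, from 0 to 0.094, set as the call begins (- or left out, the last holds). The fingers move at their own pace and stop on an object; FORCE is the grip in N (left out, the last holds). Time passes only in rows, so rows that do not move let the fingers close. It gives the time, the measured TCP pose, the force, the opening and the grip force at its end, in the units of the state.
- get_state(): the state, without advancing time (a new reading comes with each control period).
- read_camera(name): name is "scene" or "top"; returns a dict with "frame" (400x640x3 uint8, red, green, blue), "depth" (400x640 float32, mm along the optical axis (not along the pixel's ray), 0 where there is no reading), "fov_y" (degrees; the focal length in pixels is half the picture's height over the tangent of half this angle, whatever the lens; pixels are square), "cx", "cy" (the principal point, pixels), "xyz" and "attitude" of the camera in the world. Camera axes: x right, y down, z forward; pixel columns grow to the right and rows downward; lengths in mm; the calibration is good to about 2 mm. A picture is of the moment at which its call begins.
- job_done(): hands the job in; it is judged then, once.
The state is a dict: "t": time; "q": joint angles; "qvel": joint speeds; "tau": joint torques, N m; "ee_pos": TCP position; "ee_rot": TCP orientation; "force": force on the tool from outside, world axes, zero at the start; "wrist_torque": the same for the moment, N m; "width": finger opening in mm; "finger_force": force on a finger pad.
Only numpy, scipy, OpenCV 4.12 (cv2) and the standard library are available. Lean on these libraries where they do the work, as an engineer would, in place of code of your own. Each camera call takes 0.05 s, during which the arm holds its last target. There are 200 camera calls.

### The job

The porcelain vase has been weighed: lift it gently off the scale's pan and stand it upright, wholly on the round cork mat, and let go. Then turn the black winged knob on the scale's dial anticlockwise (seen from above) until its red peak pointer is back at its zero stop, easing it up to the stop without forcing it. Grip the vase and the knob lightly (20 N is plenty), set the vase down rather than dropping it, and leave the other things on the bench where they are.

Things in the scene. Friction and masses are not known exactly. Their poses are not given: they have to be found in the camera images.
- scale: Bench scale, green housing 175 (its x) x 370 (its y) x 55 mm high, fixed to the bench. Origin under its centre; yaw is that of the housing, within 0.35 rad of the world axes. A steel pan (radius 75 mm) is on its right as the robot sees it (centre at its x 0, y -93 mm), a white dial (radius 79 mm, lying flat, face up at height 59 mm) on its left (centre at its x 0, y +90 mm).
- pan_top (a point): Centre of the pan's upper face, 76 mm above the bench when empty; the pan is sprung and sinks up to 13 mm under load.
- knob (a joint): Angle of the winged peak-pointer knob at the dial's centre, rad: 0 = at the zero stop (pointer along the scale's +x, away from the robot), growing clockwise seen from above to 2.6. It stays where it is left; light friction (0.04 N m). The separate thin black needle below it shows the present load and needs no attention.
- knob_grip (a point): Point on the knob's upright axis at the height to grip, 32 mm above the dial face. The grip is a black upright wing 64 mm long, 14 mm thick, from 11 mm to 47 mm above the dial face; this frame's x runs along the wing towards the red pointer, z up. The red pointer under the wing reaches 66 mm out from the axis.
- zero_mark (a point): The green zero mark on the dial, 70 mm from the knob's axis, beside the brass stop pin; the red pointer lies over it at zero.
- vase: White porcelain vase with blue bands, 150 mm high, about 0.4 kg, standing on the pan; it cracks if each finger squeezes with more than 30 N. Origin at the centre of its underside, z up. Foot 58 mm across, belly 72 mm at 50 mm up, neck a cylinder 36 mm across from 106 to 142 mm up, lip 48 mm across at the top (150 mm).
- vase_neck (a point): Centre of the vase's neck, 124 mm above its underside: the place to grip.
- mat: Round cork mat, 150 mm across, 6 mm thick, fixed to the bench. Origin at the centre of its underside.
- mortar: Grey stone mortar with its pestle leaning in it, 112 mm across, about 128 mm high, 1.4 kg; origin under its centre. Leave alone.
- candlestick: Brass candlestick, 96 mm across the foot, 150 mm high; origin under its centre. Leave alone.
- figurine: Dark wooden figurine, 64 mm across, 134 mm high; origin under its centre. Leave alone.
- tumbler: Green glass tumbler, 72 mm across, 90 mm high; origin under its centre. Leave alone.
- polish_jar: Jar with a red cap, 80 mm across, 100 mm high; origin under its centre. Leave alone.
- brush: Hand brush 190 mm long, lying flat along its x. Leave alone.
- oil_lamp: Copper oil lamp, 80 mm across, 100 mm high; origin under its centre. Leave alone.
Things that resemble listed ones, but are neither listed nor needed, are in the scene too. There is more than one size of the mat; the one meant has the size given above. Several things have the shape of the vase; the one meant has the colours described above.

How it is judged (in metres and radians):
On the way, in this order (a step that is already met when the one before it is completed fails the run):
1. the vase stands upright on the cork mat, let go (horizontal distance between vase and mat below 0.045 m and z of vase in the frame of mat between 0.002 and 0.011 m and angle between vase's own z axis and vertical below 0.1 rad and linear speed of vase below 0.02 m/s and contact force between the fingers and vase below 0.1 N), for 0.2 s.
2. the peak pointer is back at its zero stop (value of joint knob below 0.05 rad), for 0.2 s.
At the end, for the whole second after the job is handed in: The vase stands upright (within 0.1 rad) and still on the cork mat, its centre within 45 mm of the mat's, and the knob reads less than 0.05 rad from its zero stop (horizontal distance between vase and mat below 0.045 m and z of vase in the frame of mat between 0.002 and 0.011 m and angle between vase's own z axis and vertical below 0.1 rad and linear speed of vase below 0.02 m/s and value of joint knob below 0.05 rad); the robot touches nothing.
It fails at once if the vase squeezed or struck by the gripper with more than 60 N (contact force between the fingers and vase above 60 N).
It fails at once if the vase dropped (moving faster than 0.45 m/s out of the fingers) or pressed onto the mat with more than 40 N (contact force between vase and mat above 40 N or (linear speed of vase above 0.45 m/s and contact force between the fingers and vase below 0.5 N)).
It fails at once if the vase knocked over (tilted more than 0.6 rad) (angle between vase's own z axis and vertical above 0.6 rad).
It fails at once if the knob or any part of the scale squeezed or forced by the gripper with more than 60 N (contact force between the fingers and scale above 60 N).
It fails at once if another thing on the bench disturbed (moved more than 40 mm) (distance of any of mortar, candlestick, figurine, tumbler, polish_jar, brush, oil_lamp from where it was at the start of the episode above 0.04 m).
It also fails if it takes over 67 s, if anything falls off the work surface, if the arm or the gripper's body presses on something with over 40 N, if the wrist force passes 120 N, or if a joint passes its speed limit or range.

## Working session

There is one attempt and no reset: what is moved stays moved. The work goes in short steps, Python scripts to look and compute and a shell command to move; the robot and the scene stay as the last step left them, time stands still between calls to the robot, and variables do not carry over. Pictures are saved under pics/ and viewed, at most 10 in all, crops included, and the job is handed in when it is done.

```bash
ls; mkdir -p pics
python3 - <<'E'
from bench import *
import cv2,pickle
d={}
for n in("scene","top"):
    c=read_camera(n); d[n]=c
    cv2.imwrite(f"pics/{n}0.png",c["frame"][:,:,::-1]); print(n,c["fov_y"],c["cx"],c["cy"],c["xyz"],c["attitude"])
pickle.dump(d,open("c0.pkl","wb"))
s=get_state();print(s)
E
```

```text
pics
scene 54.27664276971876 318.53917752460006 193.99242232502442 [ 978.7286056   729.17523981 1216.73207272] [ 0.2417241   0.90469081 -0.33824493 -0.09324359]
top 46.601875447221126 321.1449629413362 193.2141926248445 [ 243.36584002  -89.67827644 1947.90735039] [-0.69662649  0.71396363 -0.04834443  0.05128626]
{'t': 0.1, 'q': array([-1.42551322,  0.42667957,  0.07382602,  1.60650375, -0.03406292,
        1.1108189 , -0.06711969]), 'qvel': array([-9.13051559e-04, -7.84077226e-04,  1.00700145e-05, -1.84240610e-03,
        1.56184238e-04, -1.16500033e-03,  1.04484618e-03]), 'tau': array([ 8.54498881e-03, -9.37480044e+01,  3.67767423e+00, -4.55034471e+01,
       -4.84442152e-02,  1.70336792e-02,  6.50381457e-05]), 'ee_pos': array([196.01809245, 645.51068237, 204.85542835]), 'ee_rot': array([ 1.46862936e-01,  9.89156685e-01, -5.74791022e-04, -3.31901142e-05]), 'force': array([ 0.21951455, -0.00562589, -0.09197469]), 'wrist_torque': array([-0.02782591, -0.03093883, -0.0066422 ]), 'finger_force': 0.0, 'width': 93.8094968163643}
```

View pics/scene0.png

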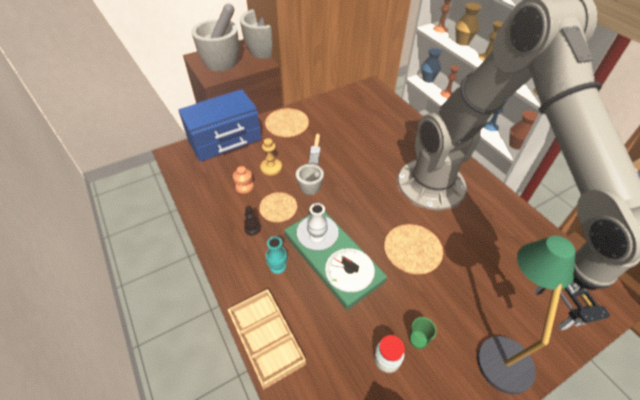

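View pics/top0.png

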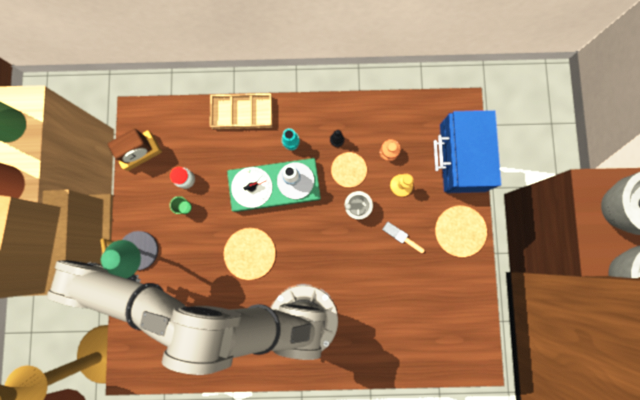

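Vase candidates: white at top (292,172) / scene (317,220), and teal at top (290,138) / scene (276,255). The orange piece at top (390,150) and the ones on the shelf don't match. I choose the white one on the pan. Mat candidates in the top view: (349,169), about 36 px across; (249,254), about 52 px; (461,231), about 52 px. I'll measure these and crop close.

```bash
cat > h.py <<'E'
import numpy as np,cv2
from scipy.spatial.transform import Rotation as R
def ray(c,u,v):
    f=200/np.tan(np.radians(c["fov_y"]/2)); u=np.asarray(u,float);v=np.asarray(v,float)
    d=np.stack([(u-c["cx"])/f,(v-c["cy"])/f,np.ones_like(u)],-1)
    return R.from_quat(c["attitude"]).apply(d.reshape(-1,3))
def plane(c,u,v,z):
    d=ray(c,u,v); return c["xyz"]+d*((z-c["xyz"][2])/d[:,2])[:,None]
def cloud(c,u,v):
    u=np.asarray(u);v=np.asarray(v); return c["xyz"]+ray(c,u,v)*c["depth"][v,u].reshape(-1,1)
def big(m,k=0):
    n,l,s,ce=cv2.connectedComponentsWithStats(m.astype(np.uint8)); o=np.argsort(-s[1:,4])
    return [(l==i+1) for i in o if s[i+1,4]>60]
E
cat > m.py <<'E'
from h import *
import pickle
d=pickle.load(open("c0.pkl","rb"))
for n,c in d.items():
    hsv=cv2.cvtColor(c["frame"],cv2.COLOR_RGB2HSV); H,S,V=[hsv[...,i].astype(int) for i in range(3)]
    print(n)
    for nm,m,z in(("cork",(H>12)&(H<24)&(S>80)&(S<170)&(V>190),6),("green",(H>65)&(H<85)&(S>100)&(V>60),55)):
        for b in big(m):
            v,u=np.nonzero(b); h=cv2.convexHull(np.stack([u,v],1).astype(np.int32))[:,0]
            p=plane(c,h[:,0],h[:,1],z)[:,:2].astype(np.float32)
            (x,y),(w,l),a=cv2.minAreaRect(p); cl=cloud(c,u,v)
            print(nm,(int(u.mean()),int(v.mean())),"ctr",round(x,1),round(y,1),"size",round(w),round(l),"ang",round(a,1),"depth z",np.median(cl[:,2]).round(1),"xy",np.median(cl,0)[:2].round(1))
a=d["scene"]["frame"][185:310,260:400];b=d["top"]["frame"][120:220,220:380]
im=np.zeros((580,800,3),np.uint8)
a=cv2.resize(a,(400,357),interpolation=2);b=cv2.resize(b,(400,250),interpolation=2)
im[:357,:400]=a;im[:250,400:]=b
cv2.imwrite("pics/crop.png",im[:360,:,::-1])
E
python3 m.py
```

```text
scene
cork (266, 338) ctr 882.2 241.0 size 281 147 ang 89.9 depth z 8.8 xy [888.  260.4]
cork (413, 248) ctr 273.8 216.7 size 213 214 ang 60.1 depth z 10.0 xy [279.3 224.3]
cork (286, 122) ctr 345.3 -668.3 size 217 211 ang 60.4 depth z 10.9 xy [ 350.4 -657.2]
cork (277, 206) ctr 618.0 -206.6 size 150 152 ang 60.2 depth z 7.6 xy [ 621.  -201.9]
cork (551, 315) ctr 40.8 642.5 size 241 17 ang 28.0 depth z 339.7 xy [308.3 668.8]
cork (270, 165) ctr 540.3 -432.0 size 117 94 ang 35.9 depth z 16.5 xy [ 554.3 -413.4]
cork (267, 144) ctr 495.5 -561.2 size 91 55 ang 64.3 depth z 132.3 xy [ 550.6 -417.7]
cork (463, 27) ctr -1109.4 -967.9 size 125 59 ang 60.6 depth z 139.2 xy [-878.  -774.2]
cork (241, 177) ctr 683.4 -425.3 size 44 45 ang 36.9 depth z 77.5 xy [ 701.  -354.8]
green (558, 265) ctr -87.0 536.8 size 230 113 ang 20.8 depth z 452.3 xy [280.7 607.5]
top
cork (235, 107) ctr 894.6 258.5 size 271 151 ang 89.8 depth z 7.6 xy [910.5 285.3]
cork (30, 138) ctr 780.6 1188.8 size 266 148 ang 1.0 depth z -51.3 xy [ 797.4 1196.8]
cork (30, 187) ctr 583.6 1157.7 size 84 133 ang 88.6 depth z -51.2 
[... 167 characters left out ...]
3.0 xy [274.7 221.6]
cork (388, 148) ctr 702.5 -378.9 size 66 88 ang 69.4 depth z 77.4 xy [ 689.  -366.8]
cork (60, 233) ctr 376.1 1008.7 size 36 115 ang 84.4 depth z -84.2 xy [ 384.4 1062.1]
cork (349, 170) ctr 618.4 -205.8 size 153 151 ang 88.5 depth z 2.0 xy [ 606.3 -211.9]
cork (16, 373) ctr -177.5 1136.1 size 52 156 ang 17.8 depth z -40.1 xy [-197.7 1188.7]
cork (5, 213) ctr 435.2 1246.8 size 224 42 ang 4.2 depth z 247.2 xy [ 466.  1081.4]
green (120, 258) ctr 269.4 731.4 size 153 137 ang 70.8 depth z 451.9 xy [259.9 556.6]
green (288, 184) ctr 559.5 57.6 size 172 256 ang 6.5 depth z 53.4 xy [530.   80.8]
green (234, 192) ctr 536.2 258.6 size 173 69 ang 8.2 depth z 53.6 xy [493.4 277.9]
```

View pics/crop.png

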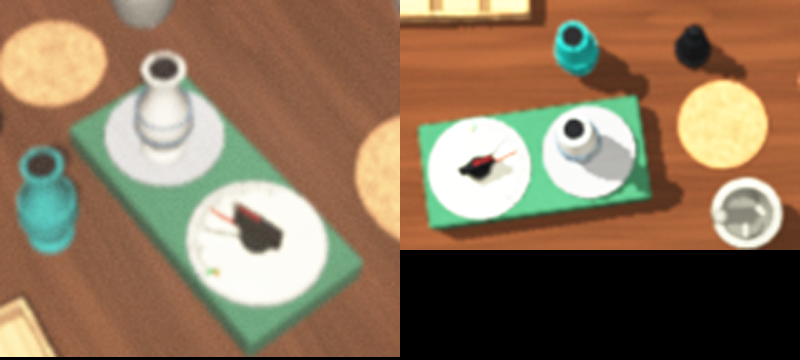

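The crop confirms it: the white vase with blue bands stands on the pan, with its mouth near top (290,172) and scene (318,209). The knob's wing is black with a red pointer, near top (252,186) and scene (349,266). The 150 mm mat is at (618,-206) in both views.

```bash
cat > m2.py <<'E'
from h import *
import pickle
d=pickle.load(open("c0.pkl","rb"))
rays={}
for n,c,(u0,u1,v0,v1),(k0,k1,l0,l1) in(("scene",d["scene"],(300,335,198,218),(325,375,245,295)),("top",d["top"],(278,305,160,180),(232,272,166,208))):
    g=c["frame"].astype(int).max(2); m=np.zeros(g.shape,bool); m[v0:v1,u0:u1]=g[v0:v1,u0:u1]<110
    b=big(m)[0] if big(m) else m; v,u=np.nonzero(b); rays[n]=(u.mean(),v.mean()); print(n,"hole",u.mean(),v.mean(),len(u),np.ptp(u),np.ptp(v))
    uu,vv=np.meshgrid(np.arange(u0-8,u1+8),np.arange(v0-8,v1+15)); p=cloud(c,uu.ravel(),vv.ravel())
    q=p[(p[:,2]>195)&(p[:,2]<260)]; print(" high pts",len(q),q.mean(0).round(1),np.percentile(q[:,2],[50,80,95,99]).round(1),"box",q.min(0).round(),q.max(0).round())
    # knob
    hsv=cv2.cvtColor(c["frame"],cv2.COLOR_RGB2HSV).astype(int)
    uu,vv=np.meshgrid(np.arange(k0,k1),np.arange(l0,l1)); uu=uu.ravel();vv=vv.ravel(); h=hsv[vv,uu]
    blk=h[:,2]<75; red=((h[:,0]<8)|(h[:,0]>172))&(h[:,1]>110)&(h[:,2]>90)
    pb=cloud(c,uu[blk],vv[blk]); pt=pb[pb[:,2]>85]
    pr=plane(c,uu[red],vv[red],66)
    print(" wing pts",len(pt),pt.mean(0).round(1),"zmax",pb[:,2].max().round(), "rect",cv2.minAreaRect(plane(c,uu[blk],vv[blk],95)[:,:2].astype(np.float32)))
    print(" black px",len(pb),uu[blk].mean(),vv[blk].mean()," red:",red.sum(), list(zip(uu[red],vv[red],pr[:,0].round(),pr[:,1].round(),hsv[vv[red],uu[red],1]))[::2])
    # white dial
    grn=(h[:,0]>40)&(h[:,0]<85)&(h[:,1]>60)
    wm=(hsv[...,1]<45)&(hsv[...,2]>190); wm=cv2.morphologyEx(wm.astype(np.uint8),cv2.MORPH_CLOSE,np.ones((3,3)))
    for b in big(wm):
        v,u=np.nonzero(b); 
        if not(220<u.mean()<380 and 150<v.mean()<300): continue
        for z in(59,70):
            hp=cv2.convexHull(plane(c,u,v,z)[:,:2].astype(np.float32)); e=cv2.minEnclosingCircle(hp); print(" disc",(u.mean().round(),v.mean().round()),"z",z,np.round(e[0],1),round(e[1],1))
A=[];B=[]
for n,(u,v) in rays.items():
    r=ray(d[n],u,v)[0]; r/=np.linalg.norm(r); P=np.eye(3)-np.outer(r,r); A.append(P);B.append(P@d[n]["xyz"])
x=np.linalg.solve(sum(A),sum(B)); print("hole tri",x.round(1),[np.linalg.norm(P@x-b).round(1) for P,b in zip(A,B)])
E
python3 m2.py
```

```text
scene hole 316.84090909090907 208.5909090909091 44 8 5
 high pts 160 [577.3  33.6 217.6] [220.3 222.4 223.7 225.9] box [552.   7. 195.] [600.  54. 226.]
 wing pts 21 [548.7 208.8  93.1] zmax 102.0 rect ((554.0419311523438, 208.5138702392578), (15.165355682373047, 50.141258239746094), 25.938854217529297)
 black px 33 349.93939393939394 266.27272727272725  red: 14 [(np.int64(344), np.int64(258), np.float64(541.0), np.float64(159.0), np.int64(125)), (np.int64(344), np.int64(259), np.float64(544.0), np.float64(162.0), np.int64(113)), (np.int64(346), np.int64(259), np.float64(538.0), np.float64(165.0), np.int64(139)), (np.int64(346), np.int64(260), np.float64(540.0), np.float64(169.0), np.int64(122)), (np.int64(348), np.int64(260), np.float64(534.0), np.float64(172.0), np.int64(135)), (np.int64(349), np.int64(261), np.float64(533.0), np.float64(177.0), np.int64(143)), (np.int64(349), np.int64(262), np.float64(535.0), np.float64(181.0), np.int64(121))]
 disc (np.float64(349.0), np.float64(270.0)) z 59 [545.3 200.6] 85.4
 disc (np.float64(349.0), np.float64(270.0)) z 70 [549.4 205.6] 84.6
 
[... 1559 characters left out ...]
4(250), np.int64(186), np.float64(548.0), np.float64(206.0), np.int64(143))]
 disc (np.float64(372.0), np.float64(155.0)) z 59 [558.2  11.8] 1267.5
 disc (np.float64(372.0), np.float64(155.0)) z 70 [556.4  11.2] 1260.1
 disc (np.float64(251.0), np.float64(187.0)) z 59 [545.9 201.7] 85.0
 disc (np.float64(251.0), np.float64(187.0)) z 70 [544.1 200. ] 84.6
 disc (np.float64(293.0), np.float64(180.0)) z 59 [568.9  20.7] 76.6
 disc (np.float64(293.0), np.float64(180.0)) z 70 [567.   20.1] 76.2
 disc (np.float64(359.0), np.float64(206.0)) z 59 [ 460.5 -235.3] 56.7
 disc (np.float64(359.0), np.float64(206.0)) z 70 [ 459.2 -234.5] 56.4
hole tri [576.2  33.4 221.6] [np.float64(0.7), np.float64(0.7)]
```

The vase's mouth is at (576,33,221), so its neck is at about z 195, and the dial axis is at (545.6,201). The desk lamp lies between the gripper and the scale, so I'll measure it before moving.

Run:
```python
from h import *
import pickle
d=pickle.load(open("c0.pkl","rb"))
P=[];C=[]
for n,c in d.items():
    v,u=np.mgrid[0:400,0:640]; P.append(cloud(c,u.ravel(),v.ravel())); C.append(cv2.cvtColor(c["frame"],cv2.COLOR_RGB2HSV).reshape(-1,3)); 
P=np.vstack(P);C=np.vstack(C).astype(int)
near=(P[:,0]>-50)&(P[:,0]<450)&(P[:,1]>350)&(P[:,1]<850)&(P[:,2]>15)
g=near&(C[:,0]>60)&(C[:,0]<90)&(C[:,1]>90); yel=near&(C[:,0]>10)&(C[:,0]<28)&(C[:,1]>120)
r=np.array([.29,.957]);t=np.array([.957,-.29])
for nm,m in(("shade",g),("pole",yel),("greyish",near&~g&~yel&(C[:,1]<80))):
    for z in range(15,800,60):
        q=P[m&(P[:,2]>=z)&(P[:,2]<z+60)]
        if len(q)>5: print(nm,z,len(q),"x",np.percentile(q[:,0],[2,98]).round(),"y",np.percentile(q[:,1],[2,98]).round(),"rad",np.percentile(q[:,:2]@r,[2,98]).round(),"tan",np.percentile(q[:,:2]@t,[2,98]).round())
c=d["scene"];im=cv2.resize(c["frame"][200:400,440:640],(600,600),interpolation=2);cv2.imwrite("pics/lamp.png",im[...,::-1])
```

```text
shade 75 6 x [445. 450.] y [465. 477.] rad [575. 585.] tan [288. 296.]
shade 375 1028 x [208. 320.] y [522. 639.] rad [572. 689.] tan [ 36. 140.]
shade 435 1868 x [221. 305.] y [538. 623.] rad [588. 675.] tan [ 46. 126.]
pole 15 30 x [260. 313.] y [655. 688.] rad [703. 748.] tan [ 57. 102.]
pole 75 41 x [312. 320.] y [681. 693.] rad [743. 755.] tan [ 98. 108.]
pole 135 53 x [317. 326.] y [684. 698.] rad [748. 762.] tan [103. 112.]
pole 195 91 x [321. 334.] y [686. 703.] rad [751. 768.] tan [105. 118.]
pole 255 189 x [319. 337.] y [678. 705.] rad [741. 771.] tan [104. 120.]
pole 315 314 x [189. 323.] y [646. 697.] rad [700. 749.] tan [-18. 112.]
pole 375 123 x [221. 301.] y [517. 655.] rad [570. 712.] tan [ 58. 105.]
pole 435 8 x [208. 255.] y [531. 602.] rad [582. 637.] tan [24. 89.]
greyish 15 2750 x [231. 373.] y [607. 750.] rad [664. 808.] tan [ 21. 164.]
greyish 75 11 x [307. 318.] y [676. 681.] rad [736. 743.] tan [ 98. 107.]
greyish 135 6 x [316. 320.] y [681. 683.] rad [744. 747.] tan [105. 109.]
greyish 195 134 x [178. 222.] y [587. 703.] rad [615. 733.] tan [-7. 11.]
greyish 255 68 x [196. 251.] y [603. 715.] rad [636. 754.] tan [-3. 35.]
greyish 315 910 x [187. 251.] y [560. 733.] rad [593. 762.] tan [-27.  35.]
greyish 375 453 x [205. 322.] y [519. 690.] rad [569. 721.] tan [ -1. 143.]
greyish 435 1093 x [204. 285.] y [541. 690.] rad [597. 720.] tan [ -5. 114.]
greyish 495 888 x [199. 258.] y [574. 691.] rad [617. 723.] tan [-10.  59.]
greyish 555 2419 x [181. 260.] y [525. 689.] rad [565. 731.] tan [-20.  60.]
greyish 615 5462 x [138. 248.] y [424. 663.] rad [462. 698.] tan [-43.  64.]
greyish 675 4833 x [116. 203.] y [358. 546.] rad [395. 573.] tan [-25.  74.]
greyish 735 2369 x [ 93. 180.] y [351. 432.] rad [369. 456.] tan [-22.  64.]
```

View pics/lamp.png

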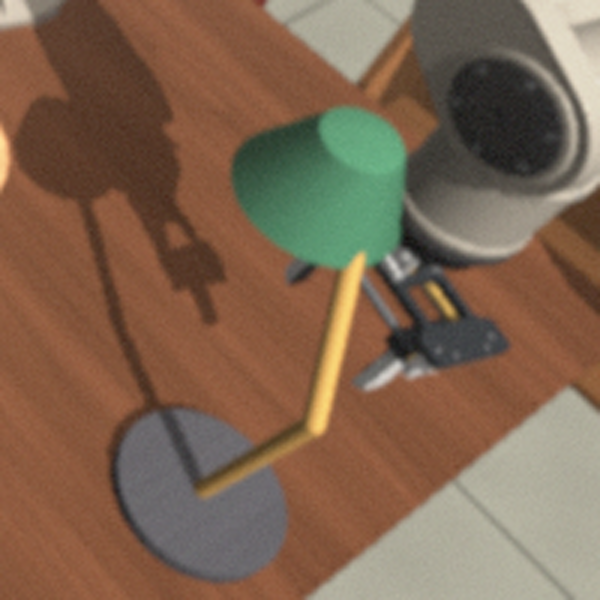

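The lamp shade spans tangential 36–140 mm and radial 572–689 mm, at z 375–480, right next to the wrist. I'll back off sideways (tool +x), retract toward the base and then sweep around.

```bash
python3 -m pendant '[{"tx":0.03},{"tx":0.035},{"tx":0.035},{"ty":-0.03,"tz":-0.006},{"ty":-0.035,"tz":-0.006},{"ty":-0.035,"tz":-0.006},{"ty":-0.035,"tz":-0.006},{"ty":-0.035,"tz":-0.006},{"ty":-0.035,"tz":-0.006},{"ty":-0.03,"tz":-0.006},{"tx":0}]' 0.094 12
```

```text
validation failed for argument at $[0]...
```

```bash
python3 -m pendant '[{"tx":0.03,"ty":0,"tz":0,"spin":0},{"tx":0.035,"ty":0,"tz":0,"spin":0},{"tx":0.035,"ty":0,"tz":0,"spin":0},{"tx":0,"ty":-0.03,"tz":-0.006,"spin":0},{"tx":0,"ty":-0.035,"tz":-0.006,"spin":0},{"tx":0,"ty":-0.035,"tz":-0.006,"spin":0},{"tx":0,"ty":-0.035,"tz":-0.006,"spin":0},{"tx":0,"ty":-0.035,"tz":-0.006,"spin":0},{"tx":0,"ty":-0.035,"tz":-0.006,"spin":0},{"tx":0,"ty":-0.03,"tz":-0.006,"spin":0},{"tx":0,"ty":0,"tz":0,"spin":0}]' 0.094 12
```

```text
t: 1.02
ee_pos: [31.0, 446.1, 248.4]
ee_rot: [0.146, 0.989, 0.0, -0.0]
force: [0.3, 2.0, 1.4]
width: 94.0
finger_force: 0.0
```

```bash
python3 -m pendant '[{"tx":-0.02,"ty":0.004,"tz":0,"spin":2.5},{"tx":-0.038,"ty":0.007,"tz":0,"spin":5},{"tx":-0.038,"ty":0.007,"tz":0,"spin":5},{"tx":-0.038,"ty":0.007,"tz":0,"spin":5},{"tx":-0.038,"ty":0.007,"tz":0,"spin":5},{"tx":-0.038,"ty":0.007,"tz":0,"spin":5},{"tx":-0.038,"ty":0.007,"tz":0,"spin":5},{"tx":-0.038,"ty":0.007,"tz":0,"spin":5}]'
```

```text
t: 1.68
ee_pos: [298.2, 338.7, 247.3]
ee_rot: [0.46, 0.888, -0.0, 0.0]
force: [0.5, 0.9, 0.0]
width: 94.0
finger_force: 0.0
```

```bash
python3 -m pendant '[{"tx":-0.038,"ty":0.007,"tz":0,"spin":5},{"tx":-0.038,"ty":0.007,"tz":0,"spin":5},{"tx":-0.038,"ty":0.007,"tz":0,"spin":5},{"tx":-0.038,"ty":0.007,"tz":0,"spin":5},{"tx":-0.038,"ty":0.007,"tz":0,"spin":5},{"tx":-0.038,"ty":0.007,"tz":0,"spin":5},{"tx":-0.038,"ty":0.007,"tz":0,"spin":5},{"tx":-0.02,"ty":0.004,"tz":0,"spin":2.5},{"tx":0,"ty":0,"tz":0,"spin":0}]'
cat >> h.py <<'E'
def delta(s,tgt):
    "shift of TCP to world tgt (mm) in tool axes, mm"
    return R.from_quat(s["ee_rot"]).inv().apply(np.asarray(tgt,float)-s["ee_pos"])
E
python3 - <<'E'
from bench import *; from h import *
s=get_state();print(s["ee_pos"],s["q"].round(2),R.from_quat(s["ee_rot"]).as_matrix().round(3),delta(s,[576,33,250]).round(1))
E
```

```text
t: 2.43
ee_pos: [438.6, 87.0, 247.5]
ee_rot: [0.722, 0.692, -0.0, 0.0]
force: [0.4, -0.4, 0.7]
width: 94.1
finger_force: 0.0
[438.58328795  87.02581114 247.51672694] [-0.98 -0.03  0.64  2.07  0.02  1.1  -0.39] [[ 0.043  0.999  0.   ]
 [ 0.999 -0.043 -0.001]
 [-0.001  0.    -1.   ]] [-48.1 139.6  -2.4]
```

```bash
python3 -m pendant '[{"tx":-0.010,"ty":0.024,"tz":-0.002,"spin":0},{"tx":-0.010,"ty":0.032,"tz":0,"spin":0},{"tx":-0.010,"ty":0.030,"tz":0,"spin":0},{"tx":-0.010,"ty":0.030,"tz":0,"spin":0},{"tx":-0.008,"ty":0.024,"tz":0,"spin":0},{"tx":0,"ty":0,"tz":0,"spin":0},{"tx":0,"ty":0,"tz":0,"spin":0}]'
python3 - <<'E'
from bench import *; from h import *
s=get_state();print(s["ee_pos"],s["force"],delta(s,[576.2,33.2,176]).round(1))
a=read_camera("scene");cv2.imwrite("pics/pre.png",cv2.resize(a["frame"][120:300,240:440],(600,540),interpolation=2)[...,::-1])
E
```

```text
t: 3.02
ee_pos: [576.5, 38.5, 248.5]
ee_rot: [0.719, 0.695, -0.001, 0.0]
force: [-0.2, -0.5, -0.8]
width: 93.9
finger_force: 0.0
[576.45969186  38.47141492 248.53965891] [-0.21388177 -0.5301188  -0.78093537] [-5.1 -0.  72.6]
```

View pics/pre.png

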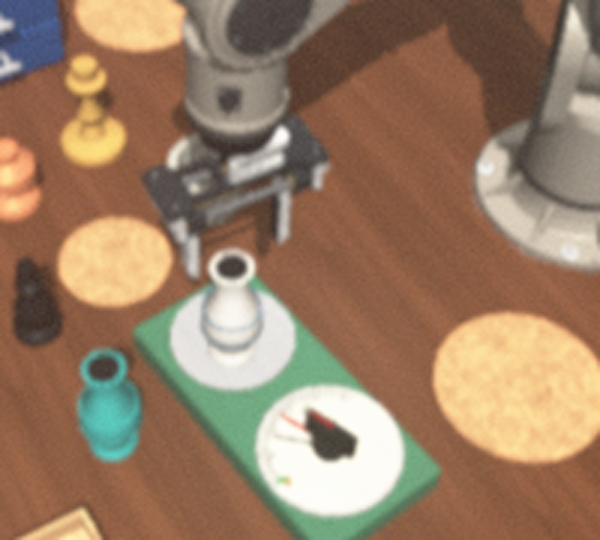

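The fingers (crop (190,250) and (285,220)) straddle the vase's mouth at (232,265). Descending and closing lightly.

```bash
python3 -m pendant '[{"tx":-0.005,"ty":0,"tz":0.004,"spin":0},{"tx":0,"ty":0,"tz":0.014,"spin":0},{"tx":0,"ty":0,"tz":0.018,"spin":0},{"tx":0,"ty":0,"tz":0.018,"spin":0},{"tx":0,"ty":0,"tz":0.012,"spin":0},{"tx":0,"ty":0,"tz":0.006,"spin":0},{"tx":0,"ty":0,"tz":0,"spin":0},{"tx":0,"ty":0,"tz":0,"spin":0}]' 0.07 10 && python3 -m pendant '[{"tx":0,"ty":0,"tz":0,"spin":0},{"tx":0,"ty":0,"tz":0,"spin":0},{"tx":0,"ty":0,"tz":0,"spin":0},{"tx":0,"ty":0,"tz":0,"spin":0},{"tx":0,"ty":0,"tz":0,"spin":0},{"tx":0,"ty":0,"tz":0,"spin":0}]' 0.03 10
```

```text
t: 3.73
ee_pos: [575.7, 34.2, 177.9]
ee_rot: [0.719, 0.695, 0.0, 0.0]
force: [-0.3, 1.5, -0.2]
width: 70.0
finger_force: 0.0
t: 4.23
ee_pos: [575.9, 34.1, 177.7]
ee_rot: [0.719, 0.695, 0.0, 0.0]
force: [0.4, -0.7, -0.0]
width: 45.6
finger_force: 10.0
```

```bash
python3 -m pendant '[{"tx":0,"ty":0,"tz":0,"spin":0},{"tx":0,"ty":0,"tz":0,"spin":0},{"tx":0,"ty":0,"tz":0,"spin":0},{"tx":0,"ty":0,"tz":0,"spin":0}]' 0.03 12
```

```text
t: 4.57
ee_pos: [575.7, 34.1, 177.5]
ee_rot: [0.719, 0.695, 0.0, 0.0]
force: [1.6, 0.3, 1.1]
width: 45.2
finger_force: 12.0
```

Run:
```python
from bench import *; from h import *
for n,(u0,u1,v0,v1) in(("scene",(300,340,195,245)),):
    c=read_camera(n); uu,vv=np.meshgrid(np.arange(u0,u1),np.arange(v0,v1)); 
    cv2.imwrite("pics/grip.png",cv2.resize(c["frame"][170:260,270:370],(600,540),interpolation=2)[...,::-1])
```

```text
(no output)
```

View pics/grip.png

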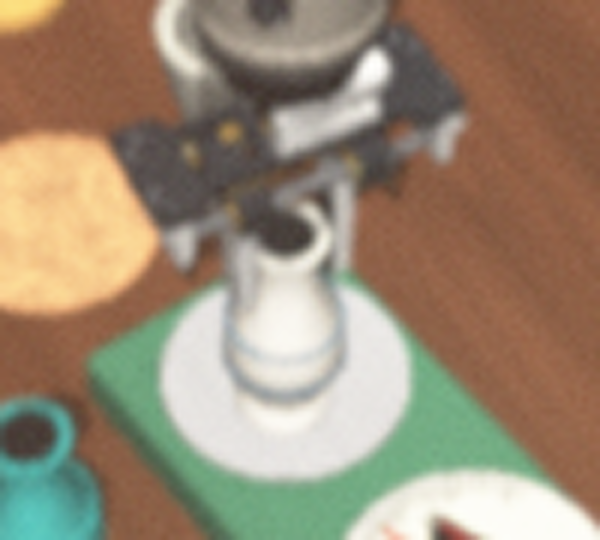

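The fingertips are at shoulder height and the opening is 45 mm, not the neck's 36 mm, so I'm gripping too low. I'll open, rise 8 mm and regrip.

```bash
python3 -m pendant '[{"tx":0,"ty":0,"tz":0,"spin":0},{"tx":0,"ty":0,"tz":0,"spin":0},{"tx":0,"ty":0,"tz":0,"spin":0},{"tx":0,"ty":0,"tz":-0.004,"spin":0},{"tx":0,"ty":0,"tz":-0.004,"spin":0},{"tx":0,"ty":0,"tz":0,"spin":0}]' 0.07 10 && python3 -m pendant '[{"tx":0,"ty":0,"tz":0,"spin":0},{"tx":0,"ty":0,"tz":0,"spin":0},{"tx":0,"ty":0,"tz":0,"spin":0},{"tx":0,"ty":0,"tz":0,"spin":0},{"tx":0,"ty":0,"tz":0,"spin":0},{"tx":0,"ty":0,"tz":0,"spin":0},{"tx":0,"ty":0,"tz":0,"spin":0},{"tx":0,"ty":0,"tz":0,"spin":0},{"tx":0,"ty":0,"tz":0,"spin":0},{"tx":0,"ty":0,"tz":0,"spin":0}]' 0.025 12
```

```text
t: 5.12
ee_pos: [576.0, 34.1, 186.4]
ee_rot: [0.719, 0.695, 0.0, 0.0]
force: [0.7, 0.1, 0.6]
width: 69.9
finger_force: 0.0
t: 5.95
ee_pos: [575.7, 34.1, 185.5]
ee_rot: [0.719, 0.695, 0.0, 0.0]
force: [1.3, -0.3, -0.0]
width: 45.2
finger_force: 12.0
```

The width is 45.2 mm at both heights, so the pads are on the 48 mm lip with a little give. The vase must sit lower than I estimated. I'll go down to TCP z≈171 and regrip.

```bash
python3 -m pendant '[{"tx":0,"ty":0,"tz":0,"spin":0},{"tx":0,"ty":0,"tz":0,"spin":0},{"tx":0.001,"ty":0,"tz":0.003,"spin":0},{"tx":0,"ty":0,"tz":0.005,"spin":0},{"tx":0,"ty":0,"tz":0.005,"spin":0},{"tx":0,"ty":0,"tz":0.003,"spin":0},{"tx":0,"ty":0,"tz":0,"spin":0}]' 0.07 10 && python3 -m pendant '[{"tx":0,"ty":0,"tz":0,"spin":0},{"tx":0,"ty":0,"tz":0,"spin":0},{"tx":0,"ty":0,"tz":0,"spin":0},{"tx":0,"ty":0,"tz":0,"spin":0},{"tx":0,"ty":0,"tz":0,"spin":0},{"tx":0,"ty":0,"tz":0,"spin":0},{"tx":0,"ty":0,"tz":0,"spin":0},{"tx":0,"ty":0,"tz":0,"spin":0}]' 0.025 12
```

```text
t: 6.53
ee_pos: [575.1, 35.1, 168.5]
ee_rot: [0.719, 0.695, -0.001, -0.0]
force: [0.2, -0.1, -0.4]
width: 70.1
finger_force: 0.0
t: 7.2
ee_pos: [575.8, 35.1, 169.6]
ee_rot: [0.719, 0.695, 0.0, 0.0]
force: [1.0, -0.2, 0.8]
width: 45.0
finger_force: 12.0
```

The opening holds at about 45 mm at every height, so the fingers above the pads are bearing on the lip, with the neck between the pads. That's a usable hold. I'll firm up to 18 N and lift a little as a test.

```bash
python3 -m pendant '[{"tx":0,"ty":0,"tz":0,"spin":0},{"tx":0,"ty":0,"tz":0,"spin":0},{"tx":0,"ty":0,"tz":-0.003,"spin":0},{"tx":0,"ty":0,"tz":-0.004,"spin":0},{"tx":0,"ty":0,"tz":-0.004,"spin":0},{"tx":0,"ty":0,"tz":-0.004,"spin":0},{"tx":0,"ty":0,"tz":-0.004,"spin":0},{"tx":0,"ty":0,"tz":-0.004,"spin":0},{"tx":0,"ty":0,"tz":0,"spin":0},{"tx":0,"ty":0,"tz":0,"spin":0}]' 0.025 18
python3 - <<'E'
from bench import *; from h import *
s=get_state();print(s["ee_pos"],s["force"],s["width"])
a=read_camera("scene");cv2.imwrite("pics/lift.png",cv2.resize(a["frame"][160:250,270:370],(600,540),interpolation=2)[...,::-1])
E
```

```text
t: 8.03
ee_pos: [575.7, 35.2, 192.7]
ee_rot: [0.719, 0.695, 0.0, 0.0]
force: [0.2, -0.7, -4.6]
width: 44.7
finger_force: 18.0
[575.74726462  35.2046544  192.70051641] [ 0.22715778 -0.69550384 -4.5694004 ] 44.68250096098054
```

View pics/lift.png

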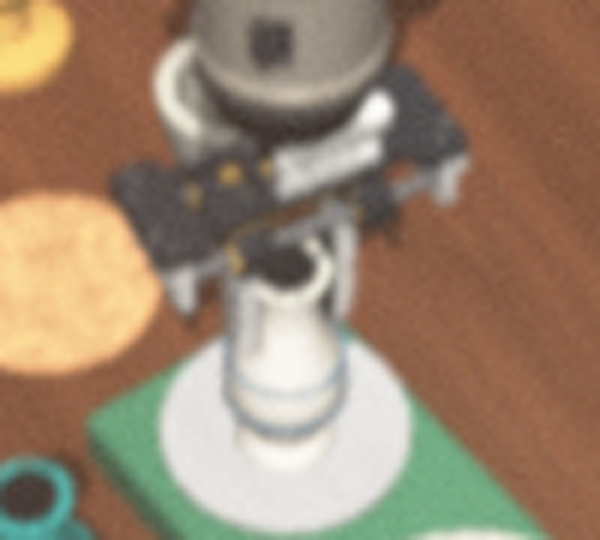

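The vase lifted: the wrist force is -4.6 N, matching about 0.4 kg. It hangs straight, with its mouth at crop (288,262). Carrying it to above the mat.

```bash
python3 -m pendant '[{"tx":0,"ty":0,"tz":-0.006,"spin":0},{"tx":0,"ty":0,"tz":-0.010,"spin":0},{"tx":0,"ty":0,"tz":-0.010,"spin":0},{"tx":-0.006,"ty":0.001,"tz":-0.004,"spin":0},{"tx":-0.014,"ty":0.003,"tz":0,"spin":0},{"tx":-0.022,"ty":0.005,"tz":0,"spin":0},{"tx":-0.025,"ty":0.005,"tz":0,"spin":0},{"tx":-0.025,"ty":0.005,"tz":0,"spin":0},{"tx":-0.025,"ty":0.005,"tz":0,"spin":0},{"tx":-0.025,"ty":0.005,"tz":0,"spin":0},{"tx":-0.025,"ty":0.005,"tz":0,"spin":0},{"tx":-0.025,"ty":0.005,"tz":0,"spin":0},{"tx":-0.020,"ty":0.005,"tz":0,"spin":0},{"tx":-0.014,"ty":0.003,"tz":0,"spin":0},{"tx":-0.008,"ty":0.002,"tz":0,"spin":0},{"tx":-0.003,"ty":0.001,"tz":0,"spin":0},{"tx":0,"ty":0,"tz":0,"spin":0},{"tx":0,"ty":0,"tz":0,"spin":0},{"tx":0,"ty":0,"tz":0,"spin":0}]'
python3 - <<'E'
from bench import *; from h import *
s=get_state();print(s["ee_pos"],delta(s,[618,-204,0]).round(1))
for n in("scene","top"):
    c=read_camera(n); hsv=cv2.cvtColor(c["frame"],cv2.COLOR_RGB2HSV).astype(int)
    # lowest points of vase: low-saturation white points in cloud near tool
    v,u=np.mgrid[0:400,0:640]; p=cloud(c,u.ravel(),v.ravel()); q=p[(abs(p[:,0]-618)<60)&(abs(p[:,1]+205)<60)&(hsv[...,1].ravel()<50)&(hsv[...,2].ravel()>130)&(p[:,2]<300)&(p[:,2]>60)]
    print(n,len(q),np.percentile(q[:,2],[1,5,50]) if len(q) else 0)
    if n=="scene":
      sh=hsv[140:260,220:340]; cv2.imwrite("pics/mat.png",cv2.resize(c["frame"][140:260,220:340],(560,560),interpolation=2)[...,::-1])
E
```

```text
t: 9.67
ee_pos: [618.0, -202.1, 222.5]
ee_rot: [0.718, 0.696, 0.0, -0.0]
force: [0.1, -0.3, -4.1]
width: 44.6
finger_force: 18.0
[ 617.98630266 -202.11026529  222.5088616 ] [-2.000e+00  1.000e-01  2.225e+02]
scene 596 [125.17166897 132.13124989 212.74850094]
top 0 0
```

View pics/mat.png

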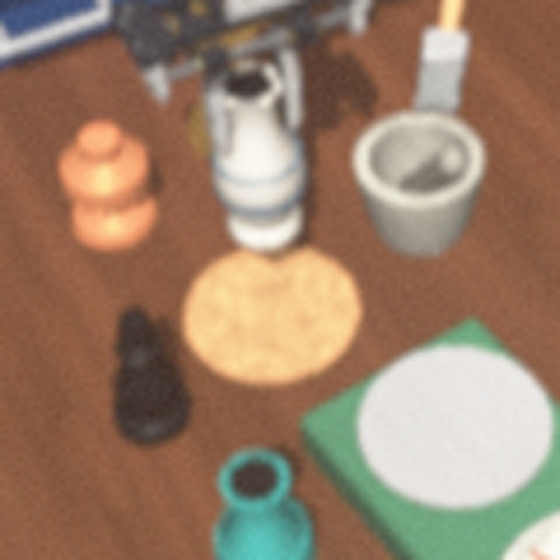

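The vase hangs upright with its foot at crop (265,235), about 116 mm above the mat. I'll lower it 103 mm, then creep down while watching the force.

```bash
python3 -m pendant '[{"tx":-0.002,"ty":0,"tz":0.006,"spin":0},{"tx":0,"ty":0,"tz":0.014,"spin":0},{"tx":0,"ty":0,"tz":0.018,"spin":0},{"tx":0,"ty":0,"tz":0.018,"spin":0},{"tx":0,"ty":0,"tz":0.018,"spin":0},{"tx":0,"ty":0,"tz":0.014,"spin":0},{"tx":0,"ty":0,"tz":0.008,"spin":0},{"tx":0,"ty":0,"tz":0.004,"spin":0},{"tx":0,"ty":0,"tz":0.003,"spin":0},{"tx":0,"ty":0,"tz":0,"spin":0},{"tx":0,"ty":0,"tz":0,"spin":0}]'; python3 -m pendant '[{"tx":0,"ty":0,"tz":0.002,"spin":0},{"tx":0,"ty":0,"tz":0.002,"spin":0},{"tx":0,"ty":0,"tz":0.002,"spin":0},{"tx":0,"ty":0,"tz":0,"spin":0}]'
```

```text
t: 10.68
ee_pos: [618.1, -205.6, 120.1]
ee_rot: [0.719, 0.695, 0.0, 0.0]
force: [-0.3, 0.2, -3.9]
width: 44.8
finger_force: 18.0
t: 11.02
ee_pos: [617.7, -205.3, 113.2]
ee_rot: [0.719, 0.695, -0.0, -0.0]
force: [-0.9, 0.2, -4.3]
width: 44.7
finger_force: 18.0
```

```bash
for i in 1; do python3 -m pendant '[{"tx":0,"ty":0,"tz":0.001,"spin":0},{"tx":0,"ty":0,"tz":0.001,"spin":0},{"tx":0,"ty":0,"tz":0.001,"spin":0},{"tx":0,"ty":0,"tz":0,"spin":0}]'; done; python3 -m pendant '[{"tx":0,"ty":0,"tz":0.001,"spin":0},{"tx":0,"ty":0,"tz":0.001,"spin":0},{"tx":0,"ty":0,"tz":0,"spin":0}]'
```

```text
t: 11.35
ee_pos: [617.6, -205.4, 110.3]
ee_rot: [0.719, 0.695, -0.0, -0.0]
force: [-0.7, -0.5, -4.4]
width: 44.7
finger_force: 18.0
t: 11.6
ee_pos: [617.6, -205.4, 108.3]
ee_rot: [0.719, 0.695, -0.0, -0.0]
force: [0.2, 0.9, -3.8]
width: 45.0
finger_force: 18.0
```

```bash
python3 -m pendant '[{"tx":0,"ty":0,"tz":0.001,"spin":0},{"tx":0,"ty":0,"tz":0.001,"spin":0},{"tx":0,"ty":0,"tz":0,"spin":0}]';python3 -m pendant '[{"tx":0,"ty":0,"tz":0.001,"spin":0},{"tx":0,"ty":0,"tz":0.001,"spin":0},{"tx":0,"ty":0,"tz":0,"spin":0}]'
```

```text
t: 11.85
ee_pos: [618.3, -205.5, 106.9]
ee_rot: [0.719, 0.695, 0.0, 0.0]
force: [-1.4, 1.6, 3.2]
width: 44.7
finger_force: 18.0
t: 12.1
ee_pos: [619.1, -205.8, 106.3]
ee_rot: [0.719, 0.695, 0.001, 0.001]
force: [-2.6, 2.2, 18.7]
width: 44.8
finger_force: 18.0
```

Touched down. I'll ease back 2 mm to take the press off, then open and rise clear.

```bash
python3 -m pendant '[{"tx":0,"ty":0,"tz":-0.001,"spin":0},{"tx":0,"ty":0,"tz":-0.001,"spin":0},{"tx":0,"ty":0,"tz":0,"spin":0}]'; python3 -m pendant '[{"tx":0,"ty":0,"tz":0,"spin":0},{"tx":0,"ty":0,"tz":0,"spin":0},{"tx":0,"ty":0,"tz":0,"spin":0},{"tx":0,"ty":0,"tz":0,"spin":0},{"tx":0,"ty":0,"tz":0,"spin":0},{"tx":0,"ty":0,"tz":0,"spin":0}]' 0.08 10; python3 -m pendant '[{"tx":0,"ty":0,"tz":-0.006,"spin":0},{"tx":0,"ty":0,"tz":-0.012,"spin":0},{"tx":0,"ty":0,"tz":-0.020,"spin":0},{"tx":0,"ty":0,"tz":-0.030,"spin":0},{"tx":0,"ty":0,"tz":-0.030,"spin":0},{"tx":0,"ty":0,"tz":-0.030,"spin":0},{"tx":0,"ty":0,"tz":-0.010,"spin":0},{"tx":0,"ty":0,"tz":0,"spin":0}]'
```

```text
t: 12.35
ee_pos: [617.8, -205.4, 106.7]
ee_rot: [0.719, 0.695, 0.0, 0.0]
force: [-0.5, -0.0, 3.1]
width: 44.8
finger_force: 18.0
t: 12.85
ee_pos: [617.7, -205.5, 106.4]
ee_rot: [0.719, 0.695, -0.0, -0.0]
force: [0.4, 1.6, 1.3]
width: 79.0
finger_force: 0.0
t: 13.52
ee_pos: [618.9, -206.1, 248.4]
ee_rot: [0.719, 0.695, 0.002, 0.002]
force: [-0.4, 1.1, 0.0]
width: 80.1
finger_force: 0.0
```

Now I'll check the vase and measure the knob in both views.

Run:
```python
from bench import *; from h import *
import pickle
d={n:read_camera(n) for n in("scene","top")}; pickle.dump(d,open("c1.pkl","wb"))
a=cv2.resize(d["scene"]["frame"][244:300,322:378],(400,400),interpolation=2);b=cv2.resize(d["top"]["frame"][164:212,228:276],(400,400),interpolation=2)
e=cv2.resize(d["scene"]["frame"][160:240,220:350],(325,200),interpolation=2)
im=np.zeros((600,800,3),np.uint8);im[:400,:400]=a;im[:400,400:]=b;im[400:,:325]=e
cv2.imwrite("pics/knob.png",im[...,::-1])
```

```text
(no output)
```

View pics/knob.png

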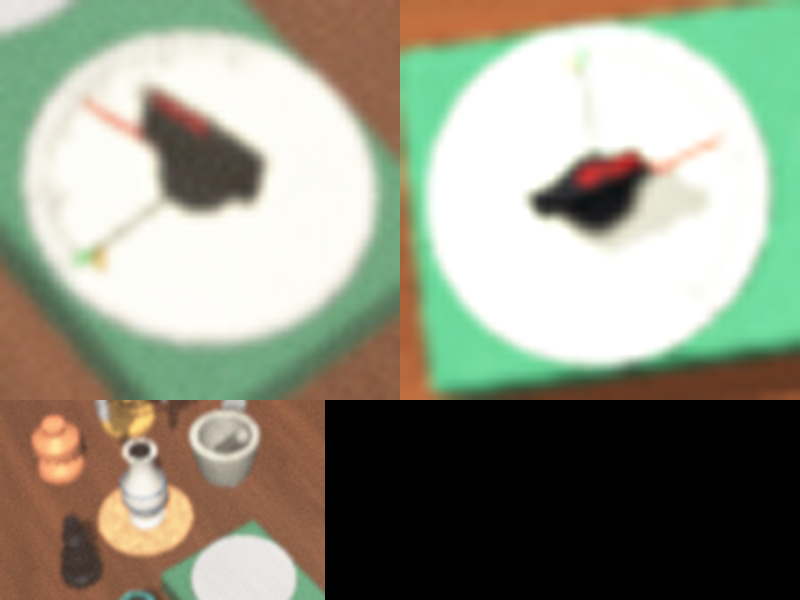

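The vase stands upright in the middle of the mat. The pointer tip is at top (266.2,180.8) / scene (334.3,258.3), and the zero mark at top (249.6,171.4) / scene (334.3,280).

Run:
```python
from h import *; from bench import *
import pickle
d=pickle.load(open("c1.pkl","rb")); ax=np.array([545.6,201.2]); 
for n,t,z in(("top",(266.2,180.8),(249.6,171.4)),("scene",(334.3,258.3),(334.3,280))):
    c=d[n]
    hsv=cv2.cvtColor(c["frame"],cv2.COLOR_RGB2HSV); wm=((hsv[...,1]<60)&(hsv[...,2]>150)).astype(np.uint8)
    v0,u0=(244,322) if n=="scene" else (164,228); m=np.zeros_like(wm); m[v0-3:v0+56,u0-3:u0+56]=wm[v0-3:v0+56,u0-3:u0+56]
    b=big(m)[0];v,u=np.nonzero(b);h=cv2.convexHull(plane(c,u,v,59)[:,:2].astype(np.float32)); e=cv2.fitEllipse(h); print(n,"dial",e)
    for nm,q,h in(("tip",t,66),("zero",z,59)):
        p=plane(c,[q[0]],[q[1]],h)[0]; w=p[:2]-ax; print(nm,p.round(1),"r",np.hypot(*w).round(1),"heading",np.degrees(np.arctan2(w[1],w[0])).round(1))
print(get_state()["q"].round(2))
```

```text
top dial ((545.4953002929688, 201.78558349609375), (169.84519958496094, 170.52381896972656), 13.512728691101074)
tip [567.8 139.5  66. ] r 65.5 heading -70.2
zero [610.2 208.8  59. ] r 65.0 heading 6.7
scene dial ((545.8585205078125, 200.26504516601562), (171.5219268798828, 174.03562927246094), 128.99853515625)
tip [570.8 143.2  66. ] r 63.2 heading -66.5
zero [611.9 210.5  59. ] r 66.9 heading 8.0
[-0.33  0.44  0.76  1.65 -0.32  1.18  0.48]
```

Zero heading is about 7° and the pointer heading about -68.5°, so the knob must turn about 76° anticlockwise. Moving above the knob, then aligning.

```bash
python3 -m pendant '[{"tx":0.014,"ty":-0.003,"tz":0,"spin":0},{"tx":0.030,"ty":-0.006,"tz":0,"spin":0},{"tx":0.036,"ty":-0.008,"tz":0,"spin":0},{"tx":0.036,"ty":-0.008,"tz":0,"spin":0},{"tx":0.036,"ty":-0.008,"tz":0,"spin":0},{"tx":0.036,"ty":-0.008,"tz":0,"spin":0},{"tx":0.036,"ty":-0.008,"tz":0,"spin":0},{"tx":0.036,"ty":-0.008,"tz":0,"spin":0},{"tx":0.036,"ty":-0.008,"tz":0,"spin":0},{"tx":0.036,"ty":-0.008,"tz":0,"spin":0},{"tx":0.036,"ty":-0.008,"tz":0,"spin":0},{"tx":0.022,"ty":-0.004,"tz":0,"spin":0},{"tx":0.010,"ty":-0.002,"tz":0,"spin":0},{"tx":0,"ty":0,"tz":0,"spin":-5},{"tx":0,"ty":0,"tz":0,"spin":-6},{"tx":0,"ty":0,"tz":0,"spin":-6},{"tx":0,"ty":0,"tz":0,"spin":-5},{"tx":0,"ty":0,"tz":0,"spin":-1.5},{"tx":0,"ty":0,"tz":0,"spin":0}]' 0.05 10
python3 - <<'E'
from bench import *; from h import *
s=get_state();y=R.from_quat(s["ee_rot"]).as_matrix()[:,1];print(s["q"].round(2),"yhead",np.degrees(np.arctan2(y[1],y[0])),delta(s,[545.7,201.1,73]).round(1))
E
```

```text
t: 15.2
ee_pos: [543.8, 196.4, 243.8]
ee_rot: [0.563, 0.827, -0.001, -0.0]
force: [-0.2, -0.4, -0.1]
width: 49.8
finger_force: 0.0
[-0.95  0.26  0.6   1.81 -0.16  1.12  0.08] yhead 21.535349584929133 [  3.8   3.7 170.8]
```

```bash
python3 -m pendant '[{"tx":0.002,"ty":0.002,"tz":0.015,"spin":0},{"tx":0.002,"ty":0.002,"tz":0.025,"spin":0},{"tx":0,"ty":0,"tz":0.030,"spin":0},{"tx":0,"ty":0,"tz":0.030,"spin":0},{"tx":0,"ty":0,"tz":0.020,"spin":0},{"tx":0,"ty":0,"tz":0,"spin":0}]'; python3 -m pendant '[{"tx":0,"ty":0,"tz":0.010,"spin":0},{"tx":0,"ty":0,"tz":0.012,"spin":0},{"tx":0,"ty":0,"tz":0.012,"spin":0},{"tx":0,"ty":0,"tz":0.010,"spin":0},{"tx":0,"ty":0,"tz":0.006,"spin":0},{"tx":0,"ty":0,"tz":0,"spin":0},{"tx":0,"ty":0,"tz":0,"spin":0}]'
```

```text
t: 15.7
ee_pos: [544.0, 201.1, 120.4]
ee_rot: [0.563, 0.826, -0.003, -0.001]
force: [0.0, -1.1, -0.2]
width: 50.1
finger_force: 0.0
t: 16.28
ee_pos: [546.2, 202.3, 74.4]
ee_rot: [0.562, 0.827, -0.0, -0.0]
force: [0.9, 0.4, 0.0]
width: 49.9
finger_force: 0.0
```

```bash
python3 - <<'E'
from bench import *; from h import *
s=get_state();print(s["ee_pos"],s["force"].round(1),delta(s,[545.7,201.1,73]).round(1))
E
python3 -m pendant '[{"tx":0,"ty":0,"tz":0,"spin":0},{"tx":0,"ty":0,"tz":0,"spin":0},{"tx":0,"ty":0,"tz":0,"spin":0},{"tx":0,"ty":0,"tz":0,"spin":0},{"tx":0,"ty":0,"tz":0,"spin":0},{"tx":0,"ty":0,"tz":0,"spin":0},{"tx":0,"ty":0,"tz":0,"spin":0},{"tx":0,"ty":0,"tz":0,"spin":0},{"tx":0,"ty":0,"tz":0,"spin":0}]' 0.004 10
```

```text
[546.24249083 202.27623615  74.38146884] [0.9 0.4 0. ] [-0.9 -0.9  1.4]
t: 17.03
ee_pos: [545.6, 202.4, 74.6]
ee_rot: [0.562, 0.827, -0.0, -0.001]
force: [-4.2, -0.0, 6.9]
width: 14.0
finger_force: 10.0
```

The opening is 14.0 mm, so the wing is gripped. I'll turn anticlockwise 66°, then creep to the stop.

```bash
python3 -m pendant '[{"tx":0,"ty":0,"tz":0,"spin":-3},{"tx":0,"ty":0,"tz":0,"spin":-5},{"tx":0,"ty":0,"tz":0,"spin":-5},{"tx":0,"ty":0,"tz":0,"spin":-5},{"tx":0,"ty":0,"tz":0,"spin":-5},{"tx":0,"ty":0,"tz":0,"spin":-5},{"tx":0,"ty":0,"tz":0,"spin":-5},{"tx":0,"ty":0,"tz":0,"spin":-5},{"tx":0,"ty":0,"tz":0,"spin":-5},{"tx":0,"ty":0,"tz":0,"spin":-5},{"tx":0,"ty":0,"tz":0,"spin":-5},{"tx":0,"ty":0,"tz":0,"spin":-5},{"tx":0,"ty":0,"tz":0,"spin":-5},{"tx":0,"ty":0,"tz":0,"spin":-3},{"tx":0,"ty":0,"tz":0,"spin":0},{"tx":0,"ty":0,"tz":0,"spin":0}]'
cat > w.py <<'E'
from bench import *; from h import *
s=get_state();y=R.from_quat(s["ee_rot"]).as_matrix()[:,1];print("wing head",(np.degrees(np.arctan2(y[1],y[0]))-90).round(1),"torque",s["wrist_torque"].round(2),s["finger_force"],s["force"].round(1))
E
python3 w.py; python3 -m pendant '[{"tx":0,"ty":0,"tz":0,"spin":-1.5},{"tx":0,"ty":0,"tz":0,"spin":-1.5},{"tx":0,"ty":0,"tz":0,"spin":-1},{"tx":0,"ty":0,"tz":0,"spin":-1},{"tx":0,"ty":0,"tz":0,"spin":0}]'; python3 w.py
```

```text
t: 18.37
ee_pos: [544.6, 200.5, 74.3]
ee_rot: [0.021, 1.0, -0.001, -0.002]
force: [-11.2, -9.4, 12.1]
width: 13.9
finger_force: 10.0
wing head -2.4 torque [-2.17  2.5   0.02] 9.997685104608536 [-11.2  -9.4  12.1]
t: 18.78
ee_pos: [544.7, 200.3, 74.3]
ee_rot: [-0.023, 1.0, -0.001, -0.002]
force: [-10.6, -10.0, 11.9]
width: 14.2
finger_force: 10.0
wing head 2.6 torque [-2.33  2.49  0.03] 9.998791068792343 [-10.6 -10.   11.9]
```

```bash
python3 -m pendant '[{"tx":0,"ty":0,"tz":0,"spin":-1},{"tx":0,"ty":0,"tz":0,"spin":-1},{"tx":0,"ty":0,"tz":0,"spin":0}]'; python3 w.py;  python3 -m pendant '[{"tx":0,"ty":0,"tz":0,"spin":-1},{"tx":0,"ty":0,"tz":0,"spin":-1},{"tx":0,"ty":0,"tz":0,"spin":0}]'; python3 w.py
```

```text
t: 19.03
ee_pos: [544.7, 200.3, 74.3]
ee_rot: [-0.04, 0.999, -0.001, -0.002]
force: [-9.9, -9.8, 12.1]
width: 14.1
finger_force: 10.0
wing head 4.6 torque [-2.36  2.27 -0.02] 9.998651817440987 [-9.9 -9.8 12.1]
t: 19.28
ee_pos: [544.7, 200.2, 74.3]
ee_rot: [-0.058, 0.998, -0.001, -0.002]
force: [-9.5, -10.7, 10.9]
width: 13.7
finger_force: 10.0
wing head 6.6 torque [-2.39  2.32  0.03] 9.998813420534134 [ -9.5 -10.7  10.9]
```

```bash
python3 -m pendant '[{"tx":0,"ty":0,"tz":0,"spin":-1},{"tx":0,"ty":0,"tz":0,"spin":-0.5},{"tx":0,"ty":0,"tz":0,"spin":0}]'; python3 w.py;  python3 -m pendant '[{"tx":0,"ty":0,"tz":0,"spin":-1},{"tx":0,"ty":0,"tz":0,"spin":-0.5},{"tx":0,"ty":0,"tz":0,"spin":0}]'; python3 w.py
```

```text
t: 19.53
ee_pos: [544.8, 200.3, 74.2]
ee_rot: [-0.07, 0.998, -0.001, -0.002]
force: [-8.8, -10.5, 9.5]
width: 14.2
finger_force: 10.1
wing head 8.1 torque [-2.31  2.03 -0.2 ] 10.125233083963394 [ -8.8 -10.5   9.5]
t: 19.78
ee_pos: [545.0, 200.3, 74.2]
ee_rot: [-0.083, 0.997, -0.001, -0.002]
force: [-8.0, -9.8, 7.9]
width: 14.6
finger_force: 10.2
wing head 9.6 torque [-2.2   1.81 -0.21] 10.202132239937782 [-8.  -9.8  7.9]
```

The torque rose to -0.2 N·m and the opening is widening: the stop was reached at a heading of about 7–8°, as expected. Releasing and rising clear.

```bash
python3 -m pendant '[{"tx":0,"ty":0,"tz":0,"spin":0},{"tx":0,"ty":0,"tz":0,"spin":0},{"tx":0,"ty":0,"tz":0,"spin":0},{"tx":0,"ty":0,"tz":0,"spin":0},{"tx":0,"ty":0,"tz":0,"spin":0},{"tx":0,"ty":0,"tz":-0.005,"spin":0},{"tx":0,"ty":0,"tz":-0.015,"spin":0},{"tx":0,"ty":0,"tz":-0.025,"spin":0},{"tx":0,"ty":0,"tz":-0.030,"spin":0},{"tx":0,"ty":0,"tz":-0.030,"spin":0},{"tx":0,"ty":0,"tz":-0.030,"spin":0},{"tx":0,"ty":0,"tz":-0.015,"spin":0},{"tx":0,"ty":-0.03,"tz":0,"spin":0},{"tx":0.03,"ty":0,"tz":0,"spin":0},{"tx":0.03,"ty":0,"tz":0,"spin":0},{"tx":0.03,"ty":0,"tz":0,"spin":0},{"tx":0.03,"ty":0,"tz":0,"spin":0},{"tx":0,"ty":0,"tz":0,"spin":0}]' 0.05 10
python3 - <<'E'
from bench import *; from h import *
d={n:read_camera(n) for n in("scene","top")}
a=cv2.resize(d["scene"]["frame"][244:300,322:378],(400,400),interpolation=2);b=cv2.resize(d["top"]["frame"][164:212,228:276],(400,400),interpolation=2)
e=cv2.resize(d["scene"]["frame"][160:240,220:350],(325,200),interpolation=2)
im=np.zeros((600,800,3),np.uint8);im[:400,:400]=a;im[:400,400:]=b;im[400:,:325]=e
cv2.imwrite("pics/end.png",im[...,::-1])
E
```

```text
t: 21.28
ee_pos: [428.8, 151.8, 224.8]
ee_rot: [-0.084, 0.996, 0.0, -0.001]
force: [1.0, 0.1, 0.8]
width: 50.3
finger_force: 0.0
```

View pics/end.png

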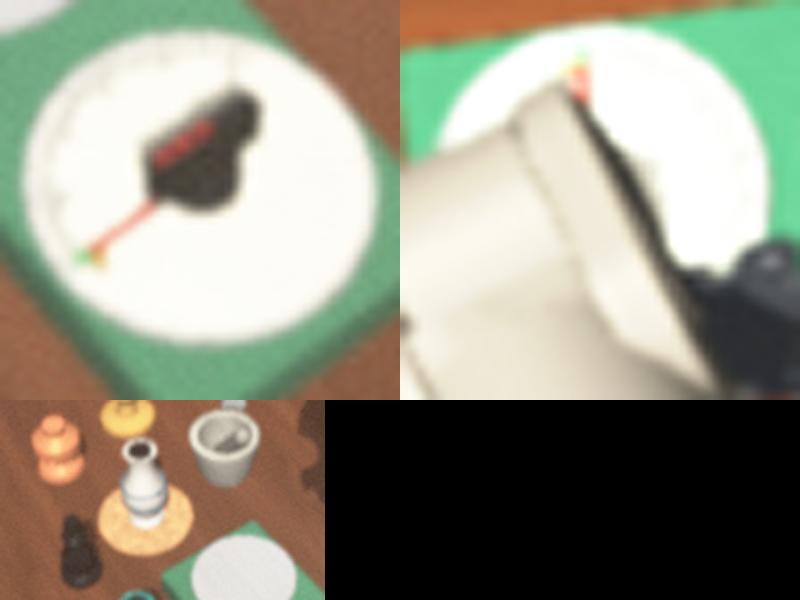

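The red pointer lies over the green zero mark (crop (90,257)), and the vase stands on the mat, unmoved. Handing in.

```bash
python3 -c "
from bench import *
print(job_done())"
```

```text
the job is handed in; nothing more can be done
None
```

The job is handed in (no verdict was returned): in the last pictures the vase stands upright on the 150 mm cork mat and the red pointer lies over its zero mark, and the gripper is clear of everything.

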